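# Set the pulse wheel on its shaft flat at the pickup test drive

## Task

The toothed pulse wheel of the pickup test drive has slipped down its shaft. First pinch the bare end of the upright shaft with the fingertips so that you feel its flat, and with the fingers on that flat turn the shaft until the flat faces straight away from the pickup, where a key can get at it. Then take the wheel by its hub, turn its set screw over the flat and raise it until its teeth are level with the centre of the pickup's nose, and finish holding it there, clear of the pickup, so that a mate can tighten the screw; do not shift the pickup in its slot or disturb the tools lying around.

Things in the scene. Friction and masses are not known exactly. Their poses are not given: they have to be found in the camera images.
- stand: Pickup test drive, fixed: grey box, top 38 mm above the surface, with an upright shaft in a round bearing flange. Origin on the shaft's axis at surface height, z up. On its -x side stands a slotted steel bracket with the pickup (plate 74 to 82 mm from the axis, 46 mm wide, top 120 mm above the surface); +x is the open side for the key. The box spans x -125 to 75 mm, y -60 to 60 mm.
- flat: Set-screw flat on the shaft: 14 mm wide, over the shaft's upper 36 mm, 7 mm from the axis, so the shaft measures 17 mm across the flat and 20 mm elsewhere. Origin: centre of its face, 98 mm above the surface; x points level straight out of the flat, z up. Starts with x 45 to 150 degrees counter-clockwise of the stand's x. Pinched askew it stays askew and measures more (18 mm at 17 degrees).
- wheel: Dark steel pulse wheel, 0.35 kg, loose on the shaft (1 mm play all round): rim 8 mm thick, 76 mm across, 16 teeth, below a round hub 40 mm across, 8 to 30 mm above the underside. Origin: centre of the underside; z up the bore, x through the set screw. Starts resting on the bearing, underside 50 mm above the surface, x within 60 degrees of the stand's x; let go, it slides down again.
- set_screw (a point): Outer end of the wheel's set screw, 28.5 mm from the wheel's axis along the wheel's x and 19 mm above its underside; the screw is 8 mm thick and stands 8.5 mm out of the hub.
- pickup: Threaded steel barrel sensor, 18 mm across, 72 mm long, lying level in the bracket's slot, black nose towards the shaft, two 28 mm nuts. Origin at the centre of the nose face, 41 mm from the shaft's axis (3 mm clear of the teeth), 68 to 84 mm above the surface; x points at the shaft. A push of more than 25 N up or down shifts it.
- screwdriver: Yellow-handled screwdriver, 200 mm long, lying on the surface; origin under its middle. Leave alone.
- dish: Round steel parts dish, 100 mm across, 28 mm high; origin under its centre. Leave alone.
- hex_key: Small L-shaped hex key, 6 mm thick, 95 x 32 mm, lying flat; origin under its middle. Leave alone.
- shaft_end (a point): Centre of the shaft's top end, 116 mm above the surface. Bright steel shaft, 20 mm across, upright, D-shaped over its upper 36 mm, which stand bare above the hub at the start. It turns about its axis both ways without stops, against a light drag of 0.05 N m, and stays where it is left; it does not move up or down.
There are look-alikes about, which are no part of the job. There is more than one size of the stand; the job needs the larger. Leave any blue look-alike of the wheel alone.

How it is judged:
By the outcome, as a careful person would: the job done as asked, in the order asked, and still so for the second after the job is handed in, while the arm keeps its last pose, push and grip.
It also fails if it takes over 64 s, if anything falls off the work surface, if the arm or the gripper's body presses on something with over 40 N, if the wrist force passes 120 N, or if a joint passes its speed limit or range.

## Robot

A 6-joint arm with a two-finger parallel gripper is mounted at the origin on the work surface. World frame = base frame: x ahead of the robot, y to its left, z up, the work surface at z = 0. Lengths are in m, angles in rad, forces in N, time in s.
With the tool pointing down it reaches from about 0.375 to 0.925 m from the base axis. Payload 5.7 kg.
Tool frame: the origin (TCP) lies at the very end of the fingers, on their centre line; the grasp point (between the pads) lies ctrl.grip_point_offset behind it (ctrl.grip_point_offset is the distance from the TCP to the grasp point, in m); z points along the fingers, y is the line along which they close (so a half turn about z gives the same grasp; the last joint's range is limited). The gripper opens to 85 mm and grips with 20 to 120 N. Pads are 22 mm wide; open, the fingers measure 114 mm over their backs; the gripper's body (76 mm by 85 mm) begins 54 mm behind the grasp point. The pads swing forward as they close: fully open they stand 13 mm farther back than shut.
Start: joints at [-1.277, 0.359, 1.51, -0, 1.272, -0.115], TCP at [0.238, -0.551, 0.231] pointing down, gripper open.
Joint ranges: [-2.97, 2.97], [-1.01, 2.36], [0.21, 2.38], [-0.96, 4.11], [0.2, 2.71], [-2.98, 2.98]. Speed limits (rad/s): [2.39, 2.39, 3.14, 3.14, 3.14, 3.14].

## Interface

Orientations are given as [roll, pitch, yaw] about the fixed x, y, z axes, in that order (R = Rz(yaw) Ry(pitch) Rx(roll)).
In Python, from rig import read_state, vision, order, ctrl gives the robot as it stands.
- The arm moves only by the shell command python3 -m handwheel 'ROWS' [FORCE]. ROWS is text: rows parted by semicolons, each of 5 numbers parted by spaces: the closure, from 0 (fully open) to 1 (shut), then the shift along the tool's x, y, z in mm, then the turn about the tool's z in degrees. In form: gripper x y z yaw; .... A call has exactly 10 rows; each row is the pose to reach, as a shift and turn from the pose commanded when the call began, along the tool's axes at that moment; what a row does not reach only later rows make up. A row lasts 1/12 s, in which the tool goes at most 41.7 mm and 7.16 degrees, less where a joint would pass 70% of its speed; a pose out of reach is approached as far as the arm can. A call with a gripper value outside its range is refused whole. The fingers move at their own pace and stop on an object; FORCE is the grip in N (left out, the last holds). Time passes only in rows, so rows that repeat a pose let the fingers close, or fill a call up. It gives the time, the measured TCP pose, the force, the opening and the grip force at its end, in the units of the state.
- read_state(): the state, without advancing time (a new reading comes with each control period).
- vision.capture(name): name is "side" or "top" or "wrist"; returns a dict with "pixels" (384x512x3 uint8, blue, green, red), "camera_matrix" (3x3 intrinsics, pixels), "dist_coeffs" ([k1, k2, p1, p2, k3] as OpenCV has them; the pictures are not rectified), "rvec" (rotation vector, rad) and "tvec" (3), from world to camera coordinates, as OpenCV has them. Camera axes: x right, y down, z forward; pixel columns grow to the right and rows downward; lengths in m; the calibration is good to about 2 mm. A picture is of the moment at which its call begins. There is no depth.
- order.close_job(): hands the job in; it is judged then, once.
The state is a dict: "time": time; "q": joint angles; "joint_vel": joint speeds; "joint_torque": joint torques, N m; "eef_pos": TCP position; "tcp_rot": TCP orientation; "wrist_force": force on the tool from outside, world axes, zero at the start; "moment": the same for the moment, N m; "opening": finger opening in m; "grasp_force": force on a finger pad.
Only numpy, scipy, OpenCV 4.12 (cv2) and the standard library are available. Lean on these libraries where they do the work, as an engineer would, in place of code of your own. Each camera call takes 0.05 s, during which the arm holds its last target. There are 200 camera calls.

## Working session

There is one attempt and no reset: what is moved stays moved. The work goes in short steps, Python scripts to look and compute and a shell command to move; the robot and the scene stay as the last step left them, time stands still between calls to the robot, and variables do not carry over. Pictures are saved under pics/ and viewed, at most 10 in all, crops included, and the job is handed in when it is done.

```bash
mkdir -p pics; ls; cat > h.py <<'E'
import cv2,numpy as np
from rig import read_state,vision,order,ctrl
def cap(n,f=None):
    c=vision.capture(n)
    if f: cv2.imwrite('pics/'+f,c['pixels'])
    np.save('cal_%s.npy'%n,{k:v for k,v in c.items() if k!='pixels'},allow_pickle=True)
    return c
def cal(n): return np.load('cal_%s.npy'%n,allow_pickle=True).item()
def ray(c,uv):
    p=cv2.undistortPoints(np.array([[uv]],float),np.array(c['camera_matrix']),np.array(c['dist_coeffs']))[0,0]
    R=cv2.Rodrigues(np.array(c['rvec'],float))[0];t=np.array(c['tvec']).ravel()
    return -R.T@t, R.T@np.array([p[0],p[1],1])
def atz(c,uv,z):
    o,d=ray(c,uv);return o+d*(z-o[2])/d[2]
def proj(c,P):
    return cv2.projectPoints(np.array(P,float).reshape(-1,3),np.array(c['rvec']),np.array(c['tvec']),np.array(c['camera_matrix']),np.array(c['dist_coeffs']))[0][:,0]
E
python3 - <<'E'
from h import *
a=cap('top')['pixels'];b=cap('side')['pixels']
cv2.imwrite('pics/top.png',cv2.resize(a,(800,600)));cv2.imwrite('pics/side.png',cv2.resize(b,(800,600)))
print(ctrl.grip_point_offset, read_state())
E
```

```text
pics
0.0187 {'time': 0.1, 'q': array([-1.27712098e+00,  3.59446933e-01,  1.51134486e+00,  2.05135168e-05,
        1.27251163e+00, -1.15101878e-01]), 'joint_vel': array([-0.00052   , -0.00222126, -0.00320242,  0.00148103,  0.0029151 ,
       -0.00121064]), 'joint_torque': array([ 4.07700572e-04, -5.28652167e+01, -2.79350531e+01, -1.86815541e-04,
        4.90549006e-03,  3.38832706e-05]), 'eef_pos': array([ 0.23830842, -0.54996056,  0.23052148]), 'tcp_rot': array([-3.13989546e+00, -2.15945276e-04,  4.08771000e-01]), 'wrist_force': array([-0.60801382,  0.01310137, -0.21924574]), 'moment': array([0.07065572, 0.00896577, 0.05301878]), 'grasp_force': 0.0, 'opening': 0.08508782809701429}
```

View pics/top.png

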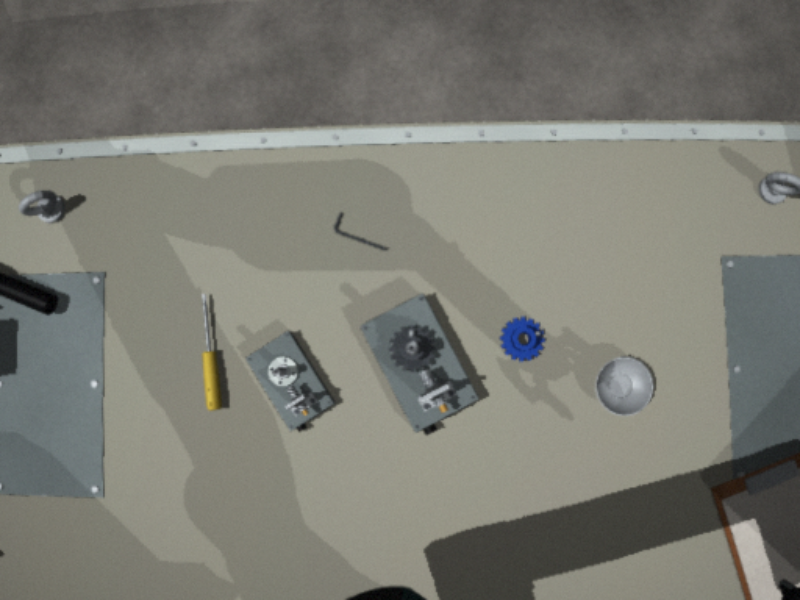

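View pics/side.png

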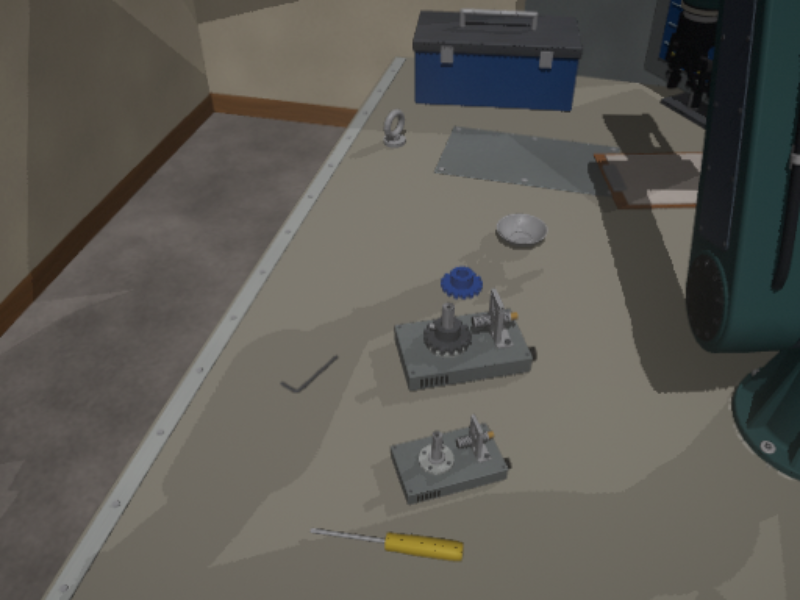

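The larger stand, at top (415,345) and side (447,335), carries the dark wheel. The smaller stand at top (285,370) has no wheel, and the blue wheel at (522,338) is a look-alike. So the larger one is the target, and I'll confirm it in one enlarged crop.

```bash
python3 - <<'E'
from h import *
a=cap('top')['pixels'];b=cap('side')['pixels']
A=a[180:285,220:320];B=b[180:255,245:345]
A=cv2.resize(A,(400,420),interpolation=cv2.INTER_CUBIC);A=cv2.resize(a[182:282,225:315],(495,550),interpolation=cv2.INTER_CUBIC)
B=cv2.resize(b[180:255,250:305],(300,409),interpolation=cv2.INTER_CUBIC)
im=np.zeros((550,795,3),np.uint8);im[:,:495]=A;im[:409,495:]=B
cv2.imwrite('pics/crop1.png',im)
c=cal('top');s=.64
for n,uv,z in [('shaft',(415,345),.1),('boxcorners',(428,294),.038),('',(487,395),.038),('',(418,432),.038),('',(362,328),.038),('dish',(625,385),.028),('hex',(360,233),.006),('sd',(210,350),.01),('blue',(522,338),.03)]:
    print(n,atz(c,np.array(uv)*s,z).round(4))
E
```

```text
shaft [ 0.5742 -0.0038  0.1   ]
boxcorners [ 0.6603 -0.0272  0.038 ]
 [ 0.4907 -0.1199  0.038 ]
 [ 0.4331 -0.0049  0.038 ]
 [0.6063 0.0839 0.038 ]
dish [ 0.4995 -0.3541  0.028 ]
hex [0.7732 0.0874 0.006 ]
sd [0.5758 0.3503 0.01  ]
blue [ 0.5833 -0.1824  0.03  ]
```

View pics/crop1.png

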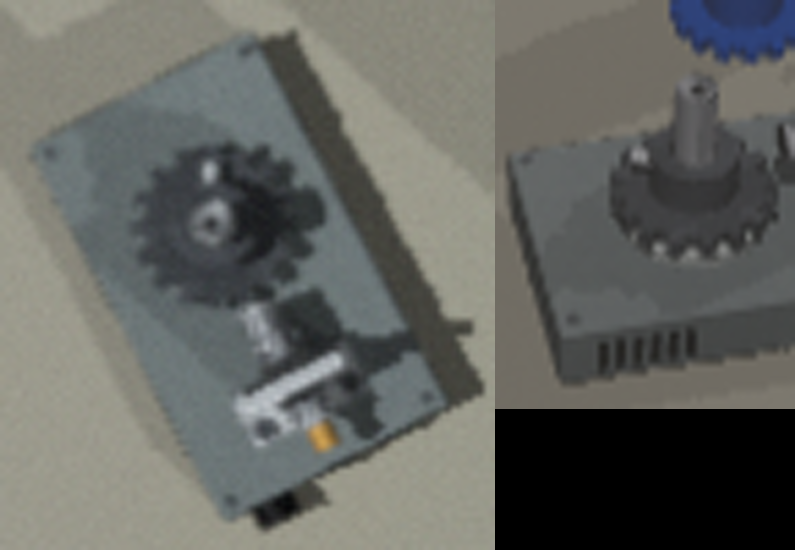

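The crop shows the larger stand with the dark wheel, shaft end at crop (213,222). The bright set screw is at about (210,170) and the pickup and bracket are at (260,330) and (290,390), so this is the target. Next I'll compute the move.

```bash
python3 - <<'E'
from h import *
c=cal('top');f=lambda u,v:(225+u/5.5,182+v/5.5)
s=atz(c,f(213,222),.116);print('shaft',s)
w=atz(c,f(210,170),.069);print('screw',w)
n=atz(c,f(252,310),.076);b=atz(c,f(290,392),.12);print('nose',n,'bracket',b)
for p in(w,n,b):print(np.degrees(np.arctan2(*(p-s)[1::-1])),np.hypot(*(p-s)[:2]))
S=read_state();W=cap('wrist');R=cv2.Rodrigues(np.array(W['rvec']))[0];C=-R.T@np.array(W['tvec']).ravel()
y=S['tcp_rot'][2];T=np.array([[np.cos(y),np.sin(y),0],[np.sin(y),-np.cos(y),0],[0,0,-1]])
print('cam in tool',T.T@(C-S['eef_pos']),'view dir tool',T.T@R[2],'right',T.T@R[0])
print('shaft in tool',T.T@(s-S['eef_pos']))
E
```

```text
shaft [0.57009719 0.00069424 0.116     ]
screw [0.59508301 0.00197811 0.069     ]
nose [ 0.53091184 -0.01557119  0.076     ] bracket [ 0.49568538 -0.03087513  0.12      ]
2.941508344829468 0.025018790340674203
-157.45717546210415 0.0424270615290971
-157.01081060729007 0.08083156885092876
cam in tool [ 6.91930363e-02  1.33037538e-04 -1.43876841e-01] view dir tool [-2.74299301e-01 -9.42300047e-04  9.61643908e-01] right [-9.36689798e-04  9.99999307e-01  7.12702521e-04]
shaft in tool [ 0.52336598 -0.37358311  0.11476156]
```

```bash
python3 -m handwheel '0.3 33 -23 0 0;0.3 66 -47 0 0;0.3 99 -71 0 0;0.3 132 -94 0 0;0.3 165 -118 0 0;0.3 198 -141 0 0;0.3 231 -165 0 0;0.3 264 -188 0 0;0.3 297 -212 0 0;0.3 330 -235 0 0' 20 && python3 -m handwheel '0.3 33 -23 0 0;0.3 66 -47 0 0;0.3 99 -71 0 0;0.3 132 -94 5 0;0.3 165 -118 10 0;0.3 193 -139 15 0;0.3 193 -139 15 0;0.3 193 -139 15 0;0.3 193 -139 15 0;0.3 193 -139 15 0'
python3 - <<'E'
from h import *
a=cap('wrist')['pixels'];cv2.imwrite('pics/w1.png',cv2.resize(a,(800,600),interpolation=cv2.INTER_CUBIC))
E
```

```text
time: 1.08
eef_pos: [0.4484, -0.2018, 0.2315]
tcp_rot: [3.141, -0.0, 0.409]
wrist_force: [0.5, -0.8, -0.3]
opening: 0.0594
grasp_force: 0.0
time: 1.92
eef_pos: [0.5691, -0.0005, 0.2163]
tcp_rot: [3.142, 0.001, 0.408]
wrist_force: [-0.5, 0.7, 0.3]
opening: 0.0596
grasp_force: 0.0
```

View pics/w1.png

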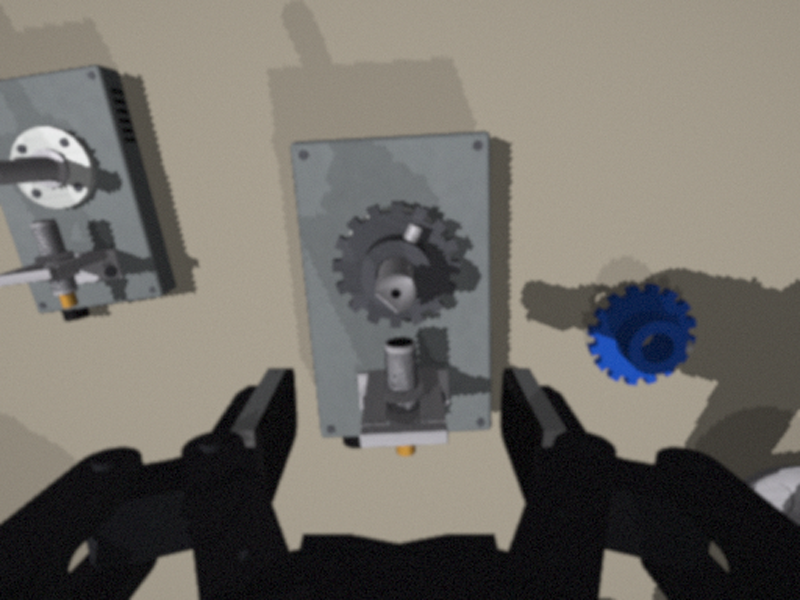

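The wrist view shows the shaft end at (396,293) with the D-flat on its lower-left, the set screw at (413,232), the pickup nose at (400,343) and the box corners (292,143), (488,132), (322,437), (491,430). I'll enlarge the wheel and pickup.

```bash
python3 - <<'E'
from h import *
a=cv2.imread('pics/w1.png');W=cap('wrist')
a=W['pixels'][122:292,205:325]
cv2.imwrite('pics/w1c.png',cv2.resize(a[:100],(720,600),interpolation=cv2.INTER_CUBIC))
c=cal('wrist')
P=[atz(c,np.array(p)*.64,.038) for p in[(292,143),(488,132),(491,430),(322,437)]]
ang=lambda d:np.degrees(np.arctan2(d[1],d[0]))
print([p.round(4) for p in P],ang(P[0]-P[3]),ang(P[1]-P[2]),ang(P[0]-P[1])-90)
m=np.mean(P,0);print(m)
print(atz(c,np.array((396,293))*.64,.116))
E
```

```text
[array([0.6108, 0.086 , 0.038 ]), array([ 0.6627, -0.0186,  0.038 ]), array([ 0.4849, -0.1078,  0.038 ]), array([ 0.4331, -0.0013,  0.038 ])] 26.159905345969204 26.622717475824913 26.358034143808197
[ 0.54785164 -0.01040694  0.038     ]
[0.56998591 0.00073366 0.116     ]
```

View pics/w1c.png

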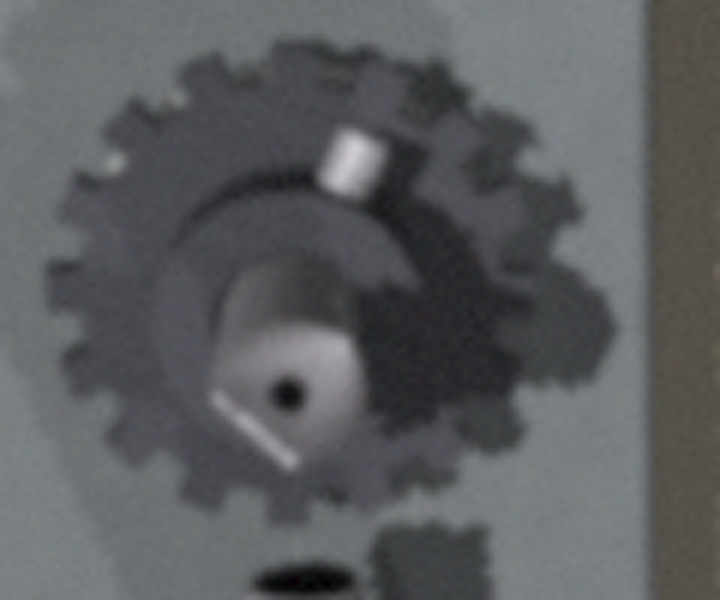

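The crop shows the flat as a bright edge from (212,395) to (295,465), the centre hole at (288,395), the screw's outer end at about (357,140) and the nose at (303,580).

```bash
python3 - <<'E'
from h import *
c=cal('wrist');f=lambda u,v:(205+u/6,122+v/6)
ang=lambda d:np.degrees(np.arctan2(d[1],d[0]))
A=np.array([.5702,.0007,0])
p,q=atz(c,f(212,395),.116),atz(c,f(295,465),.116);print('hole',atz(c,f(288,395),.116))
n=q-p;print('len',np.hypot(*n[:2]),'mid ang',ang((p+q)/2-A),np.hypot(*((p+q)/2-A)[:2]),'normal',ang([n[1],-n[0]]))
for z in(.069,.073):
    w=atz(c,f(358,140),z);w2=atz(c,f(345,185),z);print('screw',w,ang(w-A),np.hypot(*(w-A)[:2]),ang(w-w2))
# pickup height: project nose top/bottom candidates
S=26.4*np.pi/180;x=np.array([np.cos(S),np.sin(S),0])
for h in(.068,.072,.076,.08,.084):
    print(h,proj(c,[A-.041*x+[0,0,h],A-.041*x+[0,0,h+.009],A-.041*x+[0,0,h-.009]]).round(1).tolist(),proj(cal('side'),[A-.041*x+[0,0,h]]).round(1).tolist())
print('nose seen',f(303,580))
print(read_state()['eef_pos'],read_state()['tcp_rot'])
E
```

```text
hole [0.56962412 0.00094483 0.116     ]
len 0.014131326705467885 mid ang 159.77049920552466 0.00705112153930387 normal 161.77630638737347
screw [0.59724341 0.00183614 0.069     ] 2.405683864248084 0.027067267919687655 7.633350294412238
screw [0.59773084 0.00217931 0.073     ] 3.075704446878849 0.02757055975071541 7.633350294412385
0.068 [[256.1, 215.7], [256.2, 219.1], [256.1, 212.4]] [[302.0, 207.6]]
0.072 [[256.2, 217.2], [256.2, 220.7], [256.1, 213.8]] [[302.1, 206.5]]
0.076 [[256.2, 218.7], [256.2, 222.4], [256.1, 215.3]] [[302.1, 205.3]]
0.08 [[256.2, 220.3], [256.3, 224.0], [256.2, 216.8]] [[302.2, 204.1]]
0.084 [[256.2, 221.9], [256.3, 225.8], [256.2, 218.3]] [[302.3, 202.9]]
nose seen (255.5, 218.66666666666669)
[ 0.56924081 -0.0007045   0.2165312 ] [3.14147790e+00 8.10523126e-05 4.07030425e-01]
```

Flat at about 161.8° world, stand x at 26.4°, wheel x at about 3–4°. I'll go in for the flat pinch.

```bash
python3 -m handwheel '0.5 1 -1 20 -7;0.55 1 -1 40 -14;0.55 1 -1 60 -21;0.55 1 -1 75 -28;0.55 1 -1 80 -35;0.55 1 -1 85 -42;0.55 1 -1 90 -48.5;0.55 1 -1 90 -48.5;0.55 1 -1 90 -48.5;0.55 1 -1 90 -48.5' 20 && python3 -m handwheel '0.55 0 0 10 0;0.55 0 0 20 0;0.55 0 0 30 0;0.55 0 0 36 0;0.55 0 0 41 0;0.55 0 0 41 0;0.55 0 0 41 0;0.55 0 0 41 0;0.55 0 0 41 0;0.55 0 0 41 0'  && python3 -m handwheel '0.65 0 0 0 0;0.75 0 0 0 0;0.85 0 0 0 0;0.9 0 0 0 0;0.9 0 0 0 0;0.9 0 0 0 0;0.9 0 0 0 0;0.9 0 0 0 0;0.9 0 0 0 0;0.9 0 0 0 0' 25
```

```text
time: 2.85
eef_pos: [0.5704, 0.0012, 0.1268]
tcp_rot: [3.141, -0.0, 1.251]
wrist_force: [-0.4, -0.2, 0.9]
opening: 0.0383
grasp_force: 0.0
time: 3.68
eef_pos: [0.5706, 0.0018, 0.0857]
tcp_rot: [3.141, -0.0, 1.255]
wrist_force: [0.1, -0.3, -0.1]
opening: 0.0382
grasp_force: 0.0
time: 4.52
eef_pos: [0.5719, 0.0014, 0.0859]
tcp_rot: [3.138, -0.0, 1.255]
wrist_force: [5.4, -1.9, -0.2]
opening: 0.0164
grasp_force: 29.1
```

Opening 16.4 mm means the pads sit square on the flat. Now I'll turn it by 135.5°.

```bash
python3 -m handwheel '0.9 -0.2 0 0 4;0.9 -0.5 0 0 11;0.9 -0.8 0 0 18;0.9 -1 0 0 25;0.9 -1.3 0 0 32;0.9 -1.6 0.2 0 39;0.9 -2 0.3 0 46;0.9 -2.2 0.4 0 53;0.9 -2.4 0.5 0 60;0.9 -2.5 0.5 0 67' 40 && python3 -m handwheel '0.9 -0.1 -0.1 0 7;0.9 -0.2 -0.2 0 14;0.9 -0.4 -0.3 0 21;0.9 -0.5 -0.4 0 28;0.9 -0.7 -0.5 0 35;0.9 -0.8 -0.6 0 42;0.9 -1 -0.7 0 49;0.9 -1.1 -0.8 0 56;0.9 -1.2 -0.8 0 63;0.9 -1.3 -0.9 0 68.5' && python3 -m handwheel '0.9 0 0 0 0;0.9 0 0 0 0;0.9 0 0 0 0;0.9 0 0 0 0;0.9 0 0 0 0;0.9 0 0 0 0;0.9 0 0 0 0;0.9 0 0 0 0;0.9 0 0 0 0;0.9 0 0 0 0'; python3 -c "
from h import *
s=read_state();print(np.degrees(s['tcp_rot']),s['moment'],s['q'][5])"
```

```text
time: 5.35
eef_pos: [0.5708, 0.0003, 0.0859]
tcp_rot: [-3.14, -0.002, 0.08]
wrist_force: [3.2, 3.1, 3.3]
opening: 0.0161
grasp_force: 40.8
time: 6.18
eef_pos: [0.5693, 0.0009, 0.0859]
tcp_rot: [-3.14, 0.0, -1.116]
wrist_force: [3.5, 2.8, 2.0]
opening: 0.0159
grasp_force: 40.8
time: 7.02
eef_pos: [0.5694, 0.0009, 0.0859]
tcp_rot: [-3.14, 0.0, -1.106]
wrist_force: [3.3, 4.3, 5.0]
opening: 0.016
grasp_force: 41.0
[-1.79886280e+02  2.44354619e-02 -6.33913456e+01] [ 0.62665893 -0.3602461  -0.04700867] 2.5554061926010543
```

```bash
python3 -m handwheel '0.55 0 0 0 0;0.55 0 0 0 0;0.55 0 0 0 0;0.55 0 0 0 0;0.55 0 0 -15 0;0.55 0 0 -30 0;0.55 0 0 -50 0;0.55 0 0 -75 0;0.55 0 0 -100 0;0.55 0 0 -125 0' && python3 -m handwheel '0.4 0 0 0 -7;0.4 0 0 0 -14;0.4 0 0 0 -21;0.4 0 0 0 -28;0.4 0 0 0 -35;0.4 0 0 0 -42;0.4 0 0 0 -49;0.4 0 0 0 -56;0.4 0 0 0 -63;0.4 0 0 0 -70' && python3 -m handwheel '0.4 0 0 0 -7;0.4 0 10 0 -14;0.4 0 30 0 -20;0.4 0 60 0 -20;0.4 0 90 0 -20;0.4 0 100 0 -20;0.4 0 100 0 -20;0.4 0 100 0 -20;0.4 0 100 0 -20;0.4 0 100 0 -20'
python3 - <<'E'
from h import *
a=cap('wrist')['pixels'];cv2.imwrite('pics/w2full.png',a)
print(read_state()['eef_pos'],read_state()['tcp_rot'])
c=cal('wrist');u=proj(c,[[.57,.0008,.09]])[0];print(u)
u0=int(np.clip(u[0]-60,0,392));v0=int(np.clip(u[1]-45,0,284));print(u0,v0)
cv2.imwrite('pics/w2.png',cv2.resize(a[v0:v0+100,u0:u0+120],(720,600),interpolation=cv2.INTER_CUBIC))
E
```

```text
time: 7.85
eef_pos: [0.5677, 0.0, 0.211]
tcp_rot: [3.14, 0.001, -1.109]
wrist_force: [0.2, -0.8, -1.0]
opening: 0.0386
grasp_force: 0.0
time: 8.68
eef_pos: [0.5679, -0.0, 0.21]
tcp_rot: [-3.141, 0.001, 0.119]
wrist_force: [-0.8, -0.4, -0.7]
opening: 0.0511
grasp_force: 0.0
time: 9.52
eef_pos: [0.5793, -0.0979, 0.2102]
tcp_rot: [-3.141, 0.0, 0.462]
wrist_force: [-0.8, 1.3, 0.3]
opening: 0.0514
grasp_force: 0.0
[ 0.57942758 -0.09794737  0.21023226] [-3.14084696e+00  1.78145133e-04  4.62502402e-01]
[138.37666833 139.22036781]
78 94
```

View pics/w2.png

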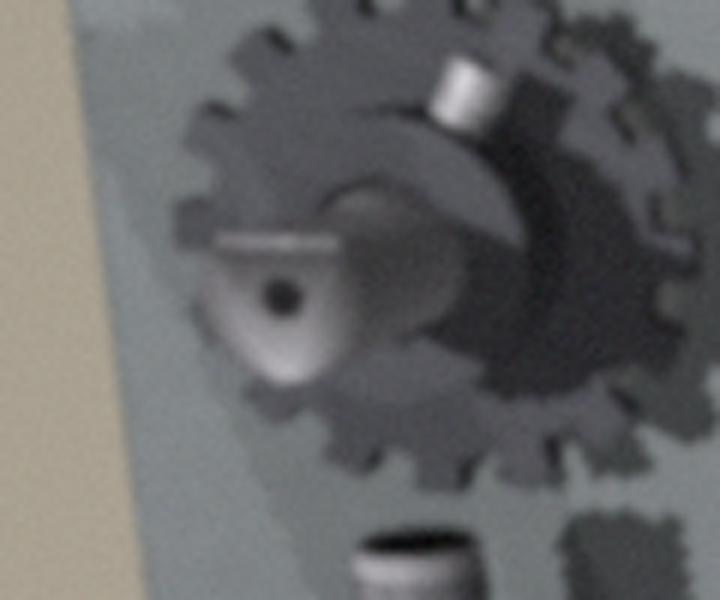

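The flat now faces the open side, edge (217,240)–(340,243). The screw is at (462,88) and its base at (470,120). The pickup barrel's edges are at about x 354 and 485 near row 580, and the nose rim is at (416,540). I'll solve for the angles and the pickup height.

```bash
python3 - <<'E'
from h import *
c=cal('wrist');f=lambda u,v:np.array((78+u/6,94+v/6))
ang=lambda d:np.degrees(np.arctan2(d[1],d[0]))
A=np.array([.570,.0008,0]);hole=atz(c,f(281,296),.116);print('hole',hole)
p,q=atz(c,f(217,240),.116),atz(c,f(340,243),.116);n=p-q;print('flat',ang([n[1],-n[0]]),ang((p+q)/2-hole))
bias=f(281,296)-proj(c,[A+[0,0,.116]])[0];print('bias',bias)
for z in(.069,.071):
  w=atz(c,f(462,75)-bias,z);print('screw',ang(w-A),np.hypot(*(w-A)[:2]))
S=np.radians(26.4);x=np.array([np.cos(S),np.sin(S),0]);y=np.array([-np.sin(S),np.cos(S),0])
t=np.linspace(0,2*np.pi,73)
for h in np.arange(.066,.088,.004):
  def ring(s): return (proj(c,[A-s*x+.009*np.cos(a)*y+[0,0,h+.009*np.sin(a)] for a in t])+bias-[78,94])*6
  r=ring(.041);e=ring(.05)
  print(round(h,3),'nose cx %.0f L %.0f R %.0f top %.0f bot %.0f'%(r[:,0].mean(),r[:,0].min(),r[:,0].max(),r[:,1].min(),r[:,1].max()),'s50 L %.0f R %.0f cy %.0f'%(e[:,0].min(),e[:,0].max(),e[:,1].mean()))
E
```

```text
hole [0.56993006 0.00177303 0.116     ]
flat 25.049553276309002 22.89212682841992
bias [-1.3110737  -0.51586933]
screw 3.5110474169552783 0.02618525184622383
screw 2.416202054541318 0.026476775882927142
0.066 nose cx 434 L 372 R 497 top 508 bot 538 s50 L 377 R 502 cy 581
0.07 nose cx 426 L 363 R 490 top 514 bot 546 s50 L 368 R 495 cy 588
0.074 nose cx 417 L 353 R 483 top 521 bot 553 s50 L 359 R 487 cy 596
0.078 nose cx 409 L 344 R 475 top 528 bot 561 s50 L 350 R 480 cy 604
0.082 nose cx 400 L 334 R 467 top 535 bot 568 s50 L 340 R 472 cy 612
0.086 nose cx 391 L 324 R 459 top 542 bot 576 s50 L 330 R 464 cy 620
```

```bash
python3 -m handwheel '0.4 0 -20 0 0;0.4 0 -50 0 0;0.4 0 -90 0 0;0.4 0 -130 0 0;0.4 0 -165 0 0;0.4 0 -190 0 0;0.4 0 -200 0 0;0.4 0 -200 0 0;0.4 0 -200 0 0;0.4 0 -200 0 0'
python3 - <<'E'
from h import *
a=cap('wrist')['pixels']
c=cal('wrist');u=proj(c,[[.57,.0008,.09]])[0]
u0=int(np.clip(u[0]-60,0,392));v0=int(np.clip(u[1]-35,0,284));print(u0,v0)
cv2.imwrite('pics/w3.png',cv2.resize(a[v0:v0+100,u0:u0+120],(720,600),interpolation=cv2.INTER_CUBIC))
S=np.radians(26.4);x=np.array([np.cos(S),np.sin(S),0]);y=np.array([-np.sin(S),np.cos(S),0])
A=np.array([.570,.0008,0]);t=np.linspace(0,2*np.pi,73)
print('hole pred',(proj(c,[A+[0,0,.116]])[0]-[u0,v0])*6)
for h in np.arange(.066,.088,.004):
  def ring(s): return (proj(c,[A-s*x+.009*np.cos(a)*y+[0,0,h+.009*np.sin(a)] for a in t])-[u0,v0])*6
  r=ring(.041);e=ring(.05)
  print(round(h,3),'nose L %.0f R %.0f top %.0f bot %.0f'%(r[:,0].min(),r[:,0].max(),r[:,1].min(),r[:,1].max()),'s50 L %.0f R %.0f cy %.0f'%(e[:,0].min(),e[:,0].max(),e[:,1].mean()))
E
```

```text
time: 10.4
eef_pos: [0.4918, 0.0791, 0.2105]
tcp_rot: [3.141, -0.001, 0.461]
wrist_force: [1.1, -0.5, -0.1]
opening: 0.0513
grasp_force: 0.0
326 104
hole pred [445.72256104 242.02179646]
0.066 nose L 209 R 336 top 453 bot 484 s50 L 204 R 329 cy 526
0.07 nose L 217 R 346 top 460 bot 491 s50 L 212 R 339 cy 534
0.074 nose L 226 R 356 top 466 bot 498 s50 L 220 R 349 cy 541
0.078 nose L 234 R 367 top 473 bot 506 s50 L 229 R 360 cy 549
0.082 nose L 243 R 378 top 480 bot 514 s50 L 238 R 371 cy 557
0.086 nose L 252 R 389 top 487 bot 522 s50 L 247 R 382 cy 566
```

View pics/w3.png

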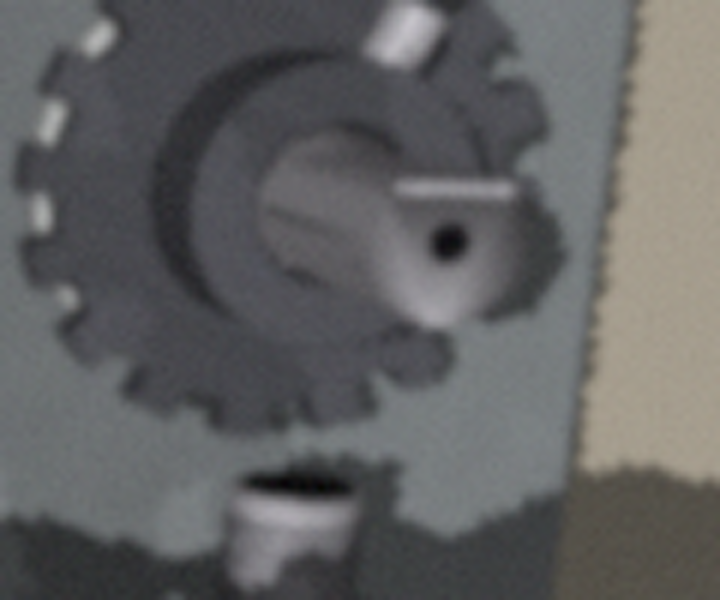

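The nose rim is at (296,485), the barrel edges at x 227 and 360, the hole at (449,241) and the flat edge is level. Both side views give a pickup height of about 75 mm, so the wheel must rise 21 mm. Now I'll go to the hub.

```bash
python3 -m handwheel '0.37 5 15 0 3;0.37 10 30 0 7;0.37 17 50 0 11;0.37 24 70 10 15;0.37 30 90 30 19;0.37 35 105 50 23.4;0.37 35 105 70 23.4;0.37 35 105 80 23.4;0.37 35 105 80 23.4;0.37 35 105 80 23.4' 20 && python3 -c "
from h import *
s=read_state();y=s['tcp_rot'][2];T=np.array([[np.cos(y),np.sin(y)],[np.sin(y),-np.cos(y)]]);print(s['eef_pos'],np.degrees(s['tcp_rot']),T@(np.array([.570,.0011])-s['eef_pos'][:2])*1e3)"
```

```text
time: 11.28
eef_pos: [0.5683, 0.0009, 0.13]
tcp_rot: [-3.141, 0.002, 0.052]
wrist_force: [0.1, -0.4, 0.5]
opening: 0.0537
grasp_force: 0.0
[0.56834956 0.00091851 0.12995004] [-1.79978983e+02  9.75785901e-02  2.99576501e+00] [ 1.65767079 -0.09499086]
```

```bash
python3 -m handwheel '0.37 1.6 0 10 0;0.37 1.6 0 20 0;0.37 1.6 0 30 0;0.37 1.6 0 40 0;0.37 1.6 0 50 0;0.37 1.6 0 58 0;0.37 1.6 0 65 0;0.37 1.6 0 69.5 0;0.37 1.6 0 69.5 0;0.37 1.6 0 69.5 0' 20 && python3 -m handwheel '0.45 0 0 0 0;0.5 0 0 0 0;0.55 0 0 0 0;0.6 0 0 0 0;0.7 0 0 0 0;0.7 0 0 0 0;0.7 0 0 0 0;0.7 0 0 0 0;0.7 0 0 0 0;0.7 0 0 0 0' 40
```

```text
time: 12.12
eef_pos: [0.5704, 0.0015, 0.0606]
tcp_rot: [-3.141, 0.0, 0.053]
wrist_force: [0.1, 0.1, -0.6]
opening: 0.0538
grasp_force: 0.0
time: 12.95
eef_pos: [0.5709, 0.0015, 0.0616]
tcp_rot: [3.142, -0.001, 0.053]
wrist_force: [-2.0, -0.3, 5.8]
opening: 0.0387
grasp_force: 39.8
```

```bash
python3 -m handwheel '0.7 0 0 0 0;0.7 0 0 -3 0;0.7 0 0 -5 -3;0.7 0 0 -6 -7;0.7 0 0 -6 -11;0.7 0 0 -6 -15;0.7 0 0 -6 -19;0.7 0 0 -6 -23.2;0.7 0 0 -6 -23.2;0.7 0 0 -6 -23.2' 60 && python3 -m handwheel '0.7 0 0 -2 0;0.7 0 0 -4 0;0.7 0 0 -7 0;0.7 0 0 -10 0;0.7 0 0 -13 0;0.7 0 0 -15 0;0.7 0 0 -16.3 0;0.7 0 0 -16.3 0;0.7 0 0 -16.3 0;0.7 0 0 -16.3 0'
python3 - <<'E'
from h import *
a=cap('wrist')['pixels'];c=cal('wrist');u=proj(c,[[.57,.0008,.09]])[0];print(u,read_state()['eef_pos'],np.degrees(read_state()['tcp_rot']))
u0,v0=int(u[0]-90),int(min(u[1]-80,234));print(u0,v0)
cv2.imwrite('pics/w4.png',cv2.resize(a[v0:v0+150,u0:u0+180],(720,600),interpolation=cv2.INTER_CUBIC))
cv2.imwrite('pics/w4full.png',a);s=cap('side','s4.png')
E
```

```text
time: 13.78
eef_pos: [0.5699, 0.0015, 0.0664]
tcp_rot: [-3.141, 0.001, 0.455]
wrist_force: [0.4, -0.3, -5.4]
opening: 0.038
grasp_force: 60.8
time: 14.62
eef_pos: [0.5703, 0.0015, 0.083]
tcp_rot: [-3.141, 0.0, 0.458]
wrist_force: [0.3, 0.4, -4.0]
opening: 0.0378
grasp_force: 60.8
[255.94294319 254.75854102] [0.57024927 0.00150883 0.08296663] [-1.79983721e+02  1.55782593e-02  2.62201214e+01]
165 174
```

View pics/w4.png

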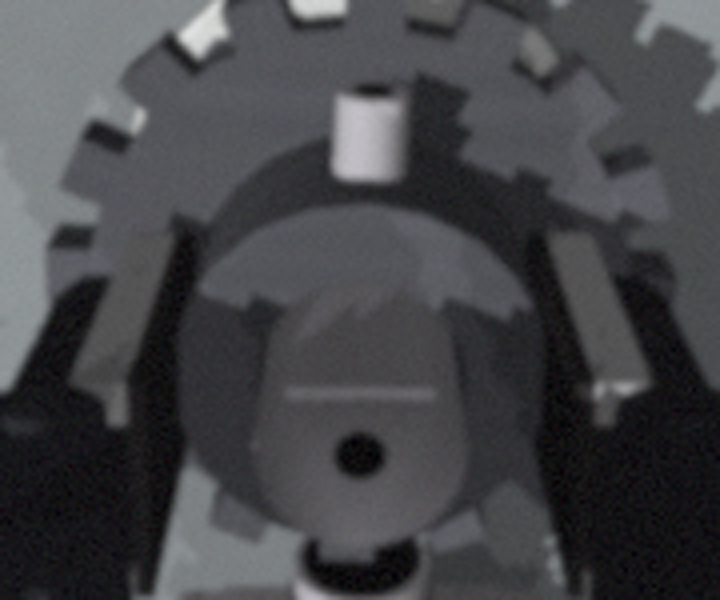

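The wheel is held up. The screw tip is at (371,88) and its base at (367,182), the flat edge runs (287,395)–(435,393), the hole is at (360,455), and the nose shows at (360,560) clear of the teeth. I'll check the angle and the height.

```bash
python3 - <<'E'
from h import *
from scipy.optimize import least_squares
c=cal('wrist');f=lambda u,v:np.array((165+u/4,174+v/4))
ang=lambda d:np.degrees(np.arctan2(d[1],d[0]))
hole=atz(c,f(360,455),.116);print(hole)
p,q=atz(c,f(287,395),.116),atz(c,f(435,393),.116);n=p-q;print('flat',ang([n[1],-n[0]]))
for z in(.0862,.0902,.0942):
  t=atz(c,f(371,88),z);b=atz(c,f(367,182),z)
  print(z,'screw',ang(t-hole),np.hypot(*(t-hole)[:2]),'own dir',ang(t-b))
L,R=atz(c,f(333,140),.0902),atz(c,f(408,140),.0902);print('screw width',np.hypot(*(L-R)[:2]))
# hub top edge width for height; hub L/R edges
for z in(.097,.1012,.105):
  print(z,[ (proj(c,[[.5702+.02*np.cos(a),.0012+.02*np.sin(a),z]])[0]-[165,174])*4 for a in np.radians([26.4,116.4,-63.6])])
E
```

```text
[0.56930404 0.00096655 0.116     ]
flat 27.02592966156056
0.0862 screw 23.558983839803346 0.02736742871756764 own dir 23.98062796681603
0.0902 screw 23.749082776592786 0.028587776739942228 own dir 23.9806279668161
0.0942 screw 23.923614627111863 0.029808413691446774 own dir 23.980627966816183
screw width 0.00817648599926812
0.097 [array([360.85432333, 177.14675528]), array([177.37004445, 350.59673091]), array([545.72471259, 349.20260041])]
0.1012 [array([360.92383456, 191.93961729]), array([172.14253263, 369.81159629]), array([551.12706227, 368.38185691])]
0.105 [array([360.99042443, 206.11079921]), array([167.14599337, 388.17752178]), array([556.29078262, 386.71398893])]
```

```bash
python3 -m handwheel '0.7 0 0 0 -0.5;0.7 0 0 0 -1;0.7 0 0 0 -2;0.7 0 0 0 -2.5;0.7 0 0 0 -2.5;0.7 0 0 0 -2.5;0.7 0 0 0 -2.5;0.7 0 0 0 -2.5;0.7 0 0 0 -2.5;0.7 0 0 0 -2.5'
python3 - <<'E'
from h import *
a=cap('wrist')['pixels'];c=cal('wrist')
cv2.imwrite('pics/w5.png',cv2.resize(a[184:284,195:315],(720,600),interpolation=cv2.INTER_CUBIC))
P=lambda X:((proj(c,X)-[195,184])*6)
S=np.radians(26.4);x=np.array([np.cos(S),np.sin(S),0]);y=np.array([-np.sin(S),np.cos(S),0]);A=np.array([.570,.0009,0]);t=np.linspace(0,2*np.pi,73)
print('hole',P([A+[0,0,.116]]))
for h in np.arange(.071,.081,.002):
  r=P([A-.041*x+.009*np.cos(k)*y+[0,0,h+.009*np.sin(k)] for k in t]);print(h,r.min(0).round(),r.max(0).round())
# teeth outline: outermost tooth points at top/bottom plane of rim, stand -y / -x side
for z in(.0712,.0792): print(z,[P([A+.038*(np.cos(k)*x+np.sin(k)*y)+[0,0,z]])[0].round() for k in np.radians([150,180,210])])
E
```

```text
time: 15.55
eef_pos: [0.5704, 0.0015, 0.0831]
tcp_rot: [-3.142, -0.0, 0.501]
wrist_force: [0.4, 0.5, -4.3]
opening: 0.0381
grasp_force: 60.8
hole [[364.63987378 615.0533471 ]]
0.071 [245. 680.] [444. 802.]
0.073 [244. 692.] [445. 817.]
0.075 [243. 705.] [446. 833.]
0.077 [242. 718.] [447. 848.]
0.079 [240. 731.] [448. 864.]
0.081 [239. 745.] [449. 881.]
0.0712 [array([136., 654.]), array([346., 711.]), array([560., 668.])]
0.0792 [array([126., 708.]), array([345., 766.]), array([569., 723.])]
```

View pics/w5.png

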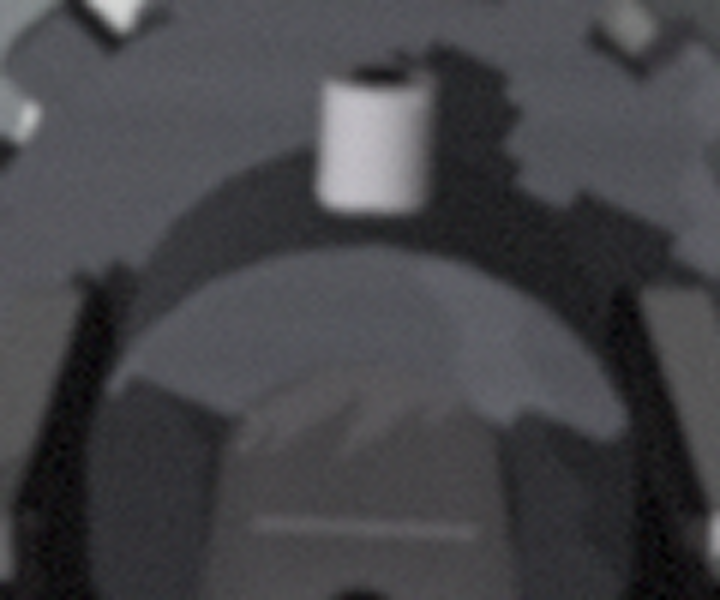

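This crop shows the screw at (380,75)–(372,210) above the flat edge (252,523)–(478,533). The nose is below the crop, so I'll take one last crop, lower down.

```bash
python3 - <<'E'
from h import *
a=cap('wrist')['pixels'];c=cal('wrist')
cv2.imwrite('pics/w6.png',cv2.resize(a[264:364,195:315],(720,600),interpolation=cv2.INTER_CUBIC))
ang=lambda d:np.degrees(np.arctan2(d[1],d[0]));f=lambda u,v:np.array((195+u/6,184+v/6))
n=atz(c,f(252,523),.116)-atz(c,f(478,533),.116);t=atz(c,f(380,75),.0902);b=atz(c,f(372,210),.0902)
print('flat',ang([n[1],-n[0]]),'screw',ang(t-b),ang(t-np.array([.5697,.0009,0])))
E
```

```text
flat 25.820376993290406 screw 25.59665094677257 25.992357966028667
```

View pics/w6.png

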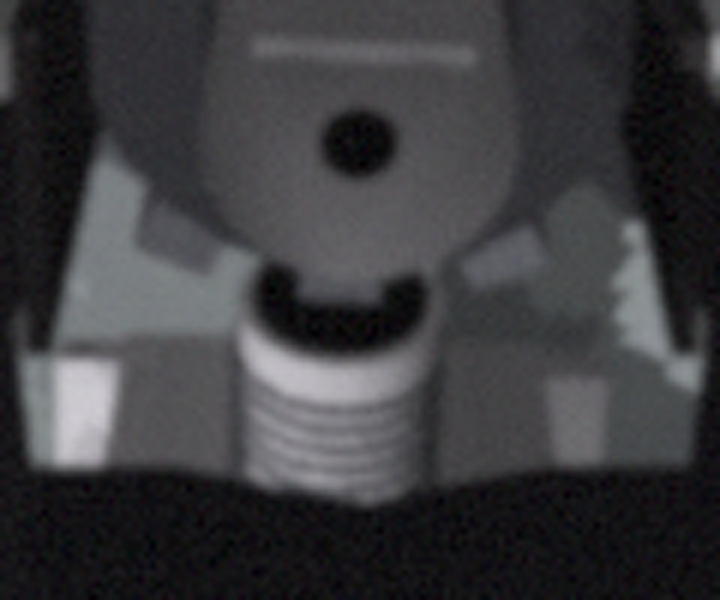

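The black nose disc spans x 252–432 with its lower edge at row 355, which matches a pickup height of 75 mm. A tooth lies in front of it at (340,295), at matching height and clear. Screw at 25.8°, flat at about 26°, stand at 26.4°: aligned, so I'm handing it in.

```bash
python3 -c "
from rig import order
print(order.close_job())"
```

```text
the job is handed in; nothing more can be done
None
```

I handed the job in at about 16 s: the shaft's flat faces straight away from the pickup, the set screw is over it, and the gripper holds the wheel clear of the pickup, teeth within about 1 mm of its nose centre (75 mm up) by my camera measurements; the hand-in returned no verdict.

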